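# Latch the specimen case

### The arm

A 7-joint arm with a two-finger parallel gripper is mounted at the origin on a cart in front of the work surface, level with it; the furniture and walls round the work are solid. World frame = base frame: x ahead of the robot, y to its left, z up, the work surface at z = 0. Lengths are in m, angles in rad, forces in N, time in s.
With the tool pointing down it reaches from about 0.425 to 0.925 m from the base axis. Payload 6.8 kg.
Tool frame: the origin (TCP) lies on the centre line of the jaws, within the pads' length; the fingertips stand 25 mm ahead of it and the grasp point (between the pads) lies 6 mm ahead of it; z points along the fingers, y is the line along which they close (so a half turn about z gives the same grasp; the last joint's range is limited). The gripper opens to 85 mm and grips with 20 to 120 N. Pads are 22 mm wide; open, the fingers measure 114 mm over their backs; the gripper's body (76 mm by 85 mm) begins 54 mm behind the grasp point. The pads swing forward as they close: fully open they stand 13 mm farther back than shut.
Start: joints at [-1.305, 0.477, 0.022, 1.555, -0.011, 1.109, -0.083], TCP at [0.246, 0.628, 0.256] pointing down, gripper open.
Joint ranges: [-2.96, 2.96], [-0.34, 2.1], [-1.41, 1.46], [0.24, 2.44], [-1.37, 4.51], [0.17, 1.92], [-2.96, 2.96]. Speed limits (rad/s): [2.39, 2.39, 3.14, 3.14, 3.14, 3.14, 3.14].

### API

Orientations are given as a rotation vector (axis times angle).
In Python, from bench import telemetry, grab_frame, job gives the robot as it stands.
- The arm moves only by the tool apply_moves, never from a script. Its argument "rows" is a list of rows, each a list of 2 entries, a list of its own where there are three numbers: the shift along the tool's x, y, z each as a share of 250 mm, from -1 to 1, then the turn, a rotation vector about the tool's x, y, z each as a share of pi rad, from -1 to 1. A call has 1 to 10 rows; each row is the pose to reach, as a shift and turn from the pose commanded when the call began, along the tool's axes at that moment, turning the shorter way round; what a row does not reach only later rows make up. A row lasts 1/8 s, in which the tool goes at most 62.5 mm and 10.7 degrees, less where a joint would pass 70% of its speed; a pose out of reach is approached as far as the arm can. A call with a number of a shift or a turn outside -1 to 1 is refused whole. A call with a gripper value outside its range is refused whole. "jaw" is the gripper's target within -1 to 1 (fully open at 1, half-way at 0, shut at -1), set as the call begins (left out, the last holds). The fingers move at their own pace and stop on an object; "newtons" is the grip in N (left out, the last holds). Time passes only in rows, so rows that repeat a pose let the fingers close. It gives the time, the measured TCP pose, the force, the opening and the grip force at its end, in the units of the state.
- telemetry.get_obs(): the state, without advancing time (a new reading comes with each control period).
- grab_frame(name): name is "scene" or "top" or "wrist"; returns a dict with "frame" (480x640x3 uint8, red, green, blue), "vertical_fov" (degrees; the focal length in pixels is half the picture's height over the tangent of half this angle, whatever the lens; pixels are square), "cx", "cy" (the principal point, pixels), "origin" and "attitude" of the camera in the world. Camera axes: x right, y up, looking along -z (the intrinsics and any distortion apply to the point x, -y, -z); pixel columns grow to the right and rows downward; lengths in m; the calibration is good to about 2 mm. A picture is of the moment at which its call begins. There is no depth.
- job.hand_in(): hands the job in; it is judged then, once.
The state is a dict: "clock": time; "joints": joint angles; "qvel": joint speeds; "tau": joint torques, N m; "tcp_pos": TCP position; "orientation": TCP orientation; "contact_force": force on the tool from outside, world axes, zero at the start; "moment": the same for the moment, N m; "grip_width": finger opening in m; "gripper_force": force on a finger pad.
Only numpy, scipy, OpenCV 4.12 (cv2) and the standard library are available. Lean on these libraries where they do the work, as an engineer would, in place of code of your own. Each camera call takes 0.05 s, during which the arm holds its last target. There are 200 camera calls.

### The job

Shut the open specimen case that stands on the bench: swing its lid down until it rests on the rubber seal, tip the wire bail of the latch at its front up and over the hooked keeper on the lid, then press the latch lever down until it is fully home, seat it there with a firm push of about 20 N held for a second, and let go, so that the bail sits in the keeper and the lid is pulled tight. Work gently by feel, never pushing on the case or its latch with more than 30 N, and leave the other things on the bench where they are.

Things in the scene. Friction and masses are not known exactly. Their poses are not given: they have to be found in the camera images.
- case: small aluminium case with black corner guards, fixed to the bench, 140 mm deep (x), 160 wide (y); origin under its centre on the bench, x points from the front face (with the latch, towards the robot) to the hinged rear; z up. Front face at x = -70 mm; the shut lid's top is 121 mm high. Lid, lever and bail are parts of it, centred on its plane y = 0
- lid (a joint): angle (rad) of the 28 mm high lid about its rear hinge; grows as the front swings up. Stiff hinge: it stays where left (1 to 4 N at the front edge swings it). It meets the springy seal at about 0.043 (front 6 mm high; 14 N per mm there) and must be left resting on it; if higher, the bail cannot pass the keeper. The latch then pulls it tight, to between -0.02 and 0.03 as the latch is set
- lid_hinge (a point): middle of the lid's hinge axis (along the case's y), 93 mm above the bench, at the rear face of the case
- lid_edge (a point): point on the lid's upper face, in the middle, 6 mm behind the lid's front face: a place to press the lid shut
- keeper_seat (a point): centre of the bail's bar when it sits in the keeper: a 22 mm wide steel hook low on the lid's front face, open upward, with a groove 9 mm wide between the face and a lip that ends 3 mm higher than this point. The point is 4.5 mm in front of the lid's face, 7 mm above the lid's lower edge, and moves with the lid
- bail (a joint): angle (rad) of the wire bail relative to the lever: 0 = as when hooked and home; negative = tipped outward. It turns freely on its pins and leans outward against its stop at -2.39, 28 degrees from upright. Pushed past the upright above its pins it falls by itself to the case and leans on the lid's face about 15 mm above the groove, behind the lip; lowering the lever then draws it into the groove
- bail_bar (a point): middle of the bail's 6 mm thick steel crossbar, 44 mm long along the case's y. The bail is a wire loop: two legs 63 mm long (44 mm apart) join this bar to pins on the lever, 20 mm from the lever's pivot. With the lever up the pins nominally are about 35 mm in front of the case's front face, 63 mm above the bench; the bar then stands 119 mm high, and passes 127 mm high when upright over the pins
- lever (a joint): angle (rad) of the latch lever: 0 = home at its stop (pointing to the robot, 35 degrees below level), grows upward; starts near its upper stop, 1.66 (60 degrees above level), stays where left. 50 mm long from its pivot, round end; its last 20 mm is a black pad 24 mm wide, 7 thick. Press the side facing the case, not endwise (jams): 2 to 3 N, 3 to 12 N below 1.1, less past 0.3, then a rigid stop
- lever_pivot (a point): nominal middle of the latch lever's pivot axis (along the case's y), 16 mm in front of the case's front face, 58 mm above the bench. This point is fixed to the case: the latch's base plate is screwed on through slots, and the real pivot, with lever and bail, sits up to 3 mm higher or lower than this from case to case, which is not measured directly: find the lever and its stop by touch
- sample: bystander: round mounted specimen, 30 x 15 mm, lying beside the case; origin under its centre
- driver: bystander: screwdriver, 178 mm long, lying beside the case; origin under its centre
- key: bystander: hex key, 98 mm long, lying left of the case; origin under its centre
- jar: bystander: jar with lid, 67 mm wide, 80 mm high, standing to the left; origin under its centre
- glass: bystander: black stand magnifier, 34 x 34 mm; origin under its centre
- clock: bystander: small flat timer, 60 x 62 x 17 mm; origin under its centre

How it is judged:
On the way, in this order (a step that is already met when the one before it is completed fails the run):
1. the lid is down on its seal (lid joint under 0.065), bail not yet hooked (value of joint lid below 0.065 rad), for 0.2 s.
2. the bail's bar is behind the keeper's lip, over or in its groove, with the lid down (value of joint lid below 0.065 rad and x of bail_bar in the frame of keeper_seat above -0.004 m and z of bail_bar in the frame of keeper_seat below 0.03 m), for 0.2 s.
3. the lever is pressed home (within 0.06 rad of its stop) with the bail in the keeper, and held there with 15 to 25 N (value of joint lever below 0.06 rad and distance between bail_bar and keeper_seat below 0.007 m and contact force between the fingers and case between 15 and 25 N), for 0.7 s.
At the end, for the whole second after the job is handed in: the lever is home (within 0.06 rad of its stop), the bail's bar sits in the keeper (within 7 mm of its seat), the lid is pulled tight (lid joint under 0.034, it rests at 0.043), all at rest and released (value of joint lever below 0.06 rad and value of joint lid below 0.034 rad and distance between bail_bar and keeper_seat below 0.007 m and velocity of joint lever below 0.05 rad/s and contact force between the fingers and case below 0.1 N); the robot touches nothing.
It fails at once if the hand presses on the case, lid or latch with more than 30 N (contact force between any of the fingers, the arm and case above 30 N).
It fails at once if a bystander is moved by more than 20 mm (distance of any of sample, driver, key, jar, glass, clock from where it was at the start of the episode above 0.02 m).
It also fails if it takes over 72 s, if anything falls off the work surface, if the arm or the gripper's body presses on something with over 40 N, if the wrist force passes 120 N, or if a joint passes its speed limit or range.

## Working session

There is one attempt and no reset: what is moved stays moved. The work goes in short steps, Python scripts to look and compute and a tool call to move; the robot and the scene stay as the last step left them, time stands still between calls to the robot, and variables do not carry over. Pictures are saved under pics/ and viewed, at most 10 in all, crops included, and the job is handed in when it is done.

Besides the shell and the picture viewer there is one more tool, called as name(argument=value, ...), one argument or row to a line, values as JSON. apply_moves: Moves the arm, as the interface text tells. Its arguments: {"type":"object","properties":{"rows":{"type":"array"},"jaw":{"type":"number"},"newtons":{"type":"number"}},"required":["rows"]}

```bash
ls; mkdir -p pics; python3 - <<'E'
from bench import telemetry, grab_frame
import cv2,pickle
o=telemetry.get_obs();print({k:o[k] for k in('clock','tcp_pos','orientation','contact_force','grip_width')})
for n in("scene","top"):
    f=grab_frame(n);pickle.dump(f,open(f'pics/{n}0.pkl','wb'));cv2.imwrite(f'pics/{n}0.png',f['frame'][:,:,::-1]);print(n,{k:f[k] for k in f if k!='frame'})
E
```

```text
pics
{'clock': 0.0, 'tcp_pos': array([0.24629285, 0.62785213, 0.25530027]), 'orientation': array([-5.83720467e-01, -3.08668749e+00,  2.92415289e-03]), 'contact_force': array([ 0.41893638, -0.15817636, -0.18031173]), 'grip_width': 0.08559463792582153}
scene {'vertical_fov': 57.10269246670536, 'cx': 325.3725428474179, 'cy': 243.2870250302352, 'origin': array([1.02958338, 0.78582709, 0.83992377]), 'attitude': array([0.30924792, 1.1418357 , 2.3935493 ])}
top {'vertical_fov': 44.598577966518455, 'cx': 317.2385355419045, 'cy': 229.05834334192372, 'origin': array([ 0.32885697, -0.04364496,  1.42871078]), 'attitude': array([ 0.13163481, -0.1156928 , -1.56735382])}
```

View pics/scene0.png

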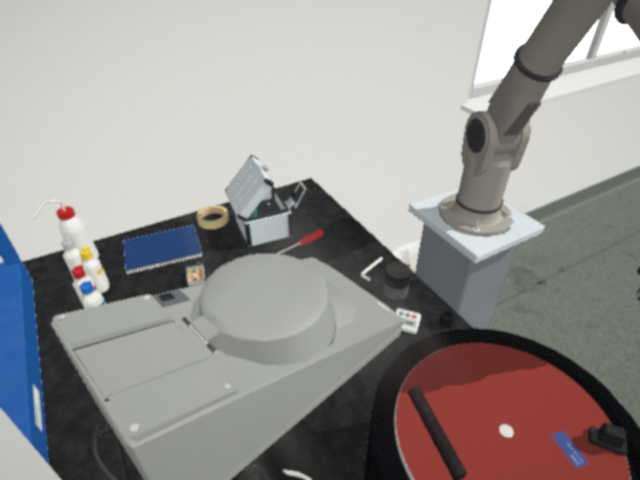

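View pics/top0.png

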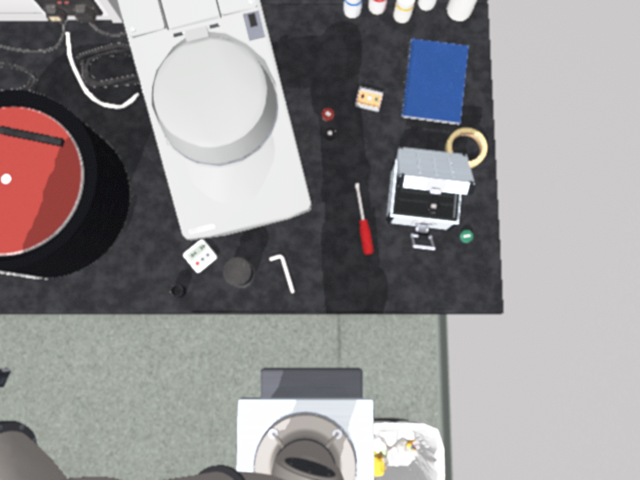

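The scene view shows the case at about (262,205), open, with its latch toward the robot. The top view shows its front edge from about (390,221) to (458,228) and the latch at (423,240). I'll enlarge both.

```bash
cat > h.py <<'E'
import numpy as np, pickle, cv2
from scipy.spatial.transform import Rotation as R
def cam(f):
    F=240/np.tan(np.radians(f['vertical_fov'])/2); return F,R.from_rotvec(f['attitude']).as_matrix(),np.array(f['origin'])
def ray(f,u,v):
    F,A,o=cam(f); return o,A@np.array([(u-f['cx'])/F,-(v-f['cy'])/F,-1])
def onz(f,u,v,z):
    o,d=ray(f,u,v); return o+d*(z-o[2])/d[2]
def proj(f,p):
    F,A,o=cam(f); c=A.T@(np.asarray(p)-o); return f['cx']+F*c[0]/-c[2], f['cy']-F*c[1]/-c[2]
def tri(f,a,g,b):
    o1,d1=ray(f,*a);o2,d2=ray(g,*b);s=np.linalg.lstsq(np.c_[d1,-d2],o2-o1,rcond=None)[0]
    p,q=o1+s[0]*d1,o2+s[1]*d2; return (p+q)/2,np.linalg.norm(p-q)
E
python3 - <<'E'
from h import *
t=pickle.load(open('pics/top0.pkl','rb'));s=pickle.load(open('pics/scene0.pkl','rb'))
a=cv2.resize(t['frame'][135:265,375:485],None,fx=4,fy=4,interpolation=2);b=cv2.resize(s['frame'][145:255,215:315],None,fx=4,fy=4,interpolation=2)
c=np.zeros((520,840,3),np.uint8);c[:520,:440]=a;c[:440,440:840]=b
cv2.imwrite('pics/crop.png',c[:,:,::-1])
for uv in((390,221),(458,228)):print(onz(t,*uv,.093))
print(onz(t,500,312,0),onz(t,0,312,0))
E
```

```text
[ 0.55969017 -0.19830051  0.093     ]
[ 0.54314252 -0.35462112  0.093     ]
[ 0.35292545 -0.46968016  0.        ] [0.35229893 0.74204387 0.        ]
```

View pics/crop.png

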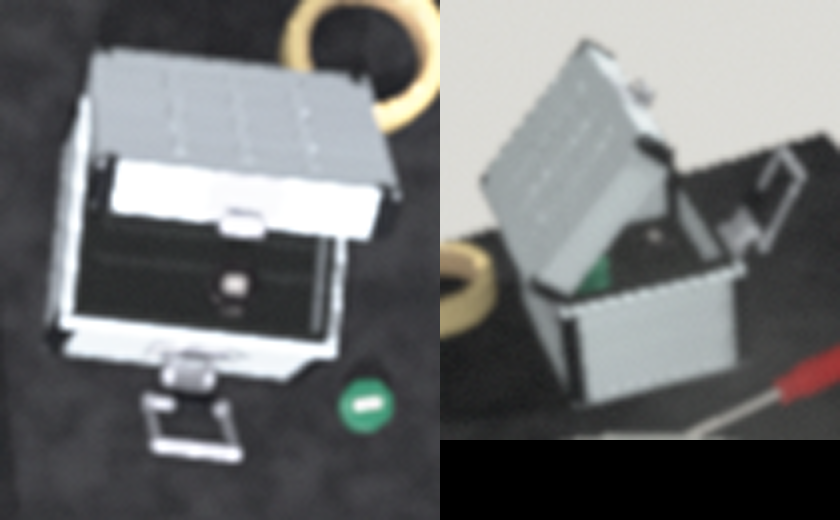

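The crop shows the case rim's front corners at (63,322) and (337,355) in the top half. The lid's front upper edge runs (110,160)–(385,190), the keeper is at (243,225) and the bail bar runs (152,450)–(242,455). In the scene half the lid's front edge runs (585,45)–(655,145).

```bash
python3 - <<'E'
from h import *
np.set_printoptions(precision=4,suppress=True)
t=pickle.load(open('pics/top0.pkl','rb'));s=pickle.load(open('pics/scene0.pkl','rb'))
T=lambda u,v:(375+u/4,135+v/4);S=lambda u,v:(215+(u-440)/4,145+v/4)
L=onz(t,*T(63,322),.093);Rr=onz(t,*T(337,355),.093);print('rim',L,Rr,np.linalg.norm(L-Rr))
for n,a,b in(('lidL',(100,158),(658,148)),('lidR',(390,192),(588,42)),('rimL',(63,322),(570,308)),('rimR?',(337,355),(740,268)),('rearhinge',(90,60),(540,285)),('barL',(152,450),(803,178)),('barR',(242,455),(785,150))):
    print(n,tri(t,T(*a),s,S(*b)))
B1,B2=onz(t,*T(152,450),.119),onz(t,*T(242,455),.119);print('bar',B1,B2,np.linalg.norm(B1-B2))
m=(L+Rr)/2;d=(L-Rr)/np.linalg.norm(L-Rr);x=np.array([d[1],-d[0],0]);print('yaw',np.degrees(np.arctan2(x[1],x[0])),'frontmid',m)
E
```

```text
rim [ 0.5726 -0.2003  0.093 ] [ 0.5531 -0.3579  0.093 ] 0.15879529771205053
lidL (array([ 0.6374, -0.2061,  0.2057]), np.float64(0.009017714239941087))
lidR (array([ 0.6203, -0.361 ,  0.2109]), np.float64(0.001966406388626762))
rimL (array([ 0.6387, -0.2352,  0.039 ]), np.float64(0.12343331689019041))
rimR? (array([ 0.5417, -0.3608, -0.0118]), np.float64(0.06994251150671017))
rearhinge (array([ 0.7252, -0.2174,  0.1121]), np.float64(0.0029649140091723494))
barL (array([ 0.497 , -0.2479,  0.1133]), np.float64(0.004088841930305193))
barR (array([ 0.4913, -0.2968,  0.1118]), np.float64(0.003276596236887345))
bar [ 0.4946 -0.2459  0.119 ] [ 0.4917 -0.2963  0.119 ] 0.05054335165812043
yaw -7.068413314070695 frontmid [ 0.5628 -0.2791  0.093 ]
```

```bash
cat >> h.py <<'E'
np.set_printoptions(precision=4,suppress=True)
YAW=-7.07; FM=np.array([.5628,-.2791]); 
def C(x,y,z):  # case frame (origin centre) -> world
    c,s=np.cos(np.radians(YAW)),np.sin(np.radians(YAW)); X=np.array([c,s]);Y=np.array([-s,c]); return np.r_[FM+X*(x+.07)+Y*y,z]
def toolR(tilt):  # tool y along case y, tool z down, tilted 'tilt' deg: body leans to the robot
    t=np.radians(tilt); z=np.array([np.sin(t),0,-np.cos(t)]); y=np.array([0,1,0.]); x=np.cross(y,z)
    return R.from_euler('z',YAW,degrees=True)*R.from_matrix(np.c_[x,y,z])
def share(p0,r0,p,r):
    r0=R.from_rotvec(r0); return r0.inv().apply(np.asarray(p)-p0)/.25, (r0.inv()*r).as_rotvec()/np.pi
def plan(p,r,start=None):
    from bench import telemetry
    o=telemetry.get_obs() if start is None else start
    a=share(o['tcp_pos'],o['orientation'],p,r); print('shift',a[0],'turn',a[1]); return a
E
python3 - <<'E'
from h import *
from bench import telemetry
o=telemetry.get_obs(); p,r=o['tcp_pos'],o['orientation']
for q in([.40,.42,.40],[.48,.18,.42],[.48,-.06,.40],[.45,-.27,.36]):
    q=np.array(q); print(q,*share(p,r,q,toolR(0))); p,r=q,toolR(0).as_rotvec()
E
```

```text
[0.4  0.42 0.4 ] [-0.8761 -0.5508 -0.5774] [-0.0005 -0.     -0.0797]
[0.48 0.18 0.42] [-0.4357 -0.9133 -0.08  ] [0. 0. 0.]
[ 0.48 -0.06  0.4 ] [-0.1182 -0.9527  0.08  ] [0. 0. 0.]
[ 0.45 -0.27  0.36] [ 0.0157 -0.8484  0.16  ] [0. 0. 0.]
```

apply_moves(
  rows=[
    [[-0.3,-0.2,-0.57],[0,0,0]],
    [[-0.88,-0.55,-0.58],[0,0,-0.08]],
    [[-0.88,-0.55,-0.58],[0,0,-0.08]],
    [[-0.88,-0.55,-0.58],[0,0,-0.08]],
    [[-0.88,-0.55,-0.58],[0,0,-0.08]],
    [[-0.88,-0.55,-0.58],[0,0,-0.08]],
  ],
  jaw=-1,
  newtons=40,
)

```text
clock: 0.85
tcp_pos: [0.4054, 0.4159, 0.4034]
orientation: [0.206, 3.131, 0.002]
contact_force: [-0.8, 0.7, -0.1]
grip_width: 0.0001
gripper_force: 0.0
```

apply_moves(
  rows=[
    [[-0.44,-0.91,-0.08],[0,0,0]],
    [[-0.44,-0.91,-0.08],[0,0,0]],
    [[-0.44,-0.91,-0.08],[0,0,0]],
    [[-0.44,-0.91,-0.08],[0,0,0]],
    [[-0.44,-0.91,-0.08],[0,0,0]],
  ],
)

```text
clock: 1.48
tcp_pos: [0.4838, 0.1762, 0.4215]
orientation: [0.205, 3.134, -0.001]
contact_force: [-0.5, 0.7, -0.3]
grip_width: -0.0
gripper_force: 0.0
```

apply_moves(
  rows=[
    [[-0.12,-0.95,0.08],[0,0,0]],
    [[-0.12,-0.95,0.08],[0,0,0]],
    [[-0.12,-0.95,0.08],[0,0,0]],
    [[-0.12,-0.95,0.08],[0,0,0]],
    [[-0.12,-0.95,0.08],[0,0,0]],
  ],
)

```text
clock: 2.1
tcp_pos: [0.4826, -0.0614, 0.4007]
orientation: [-0.201, -3.134, 0.001]
contact_force: [0.9, 0.5, 0.4]
grip_width: 0.0005
gripper_force: 0.0
```

apply_moves(
  rows=[
    [[0.02,-0.85,0.16],[0,0,0]],
    [[0.02,-0.85,0.16],[0,0,0]],
    [[0.02,-0.85,0.16],[0,0,0]],
    [[0.02,-0.85,0.16],[0,0,0]],
    [[0.02,-0.85,0.16],[0,0,0]],
  ],
)

```text
clock: 2.72
tcp_pos: [0.4525, -0.2687, 0.3603]
orientation: [-0.194, -3.134, -0.0]
contact_force: [0.6, 0.6, 0.3]
grip_width: 0.0003
gripper_force: 0.0
```

```bash
python3 - <<'E'
from h import *
from bench import telemetry,grab_frame
f=grab_frame('wrist');pickle.dump(f,open('pics/w1.pkl','wb'));cv2.imwrite('pics/w1.png',f['frame'][:,:,::-1]);print({k:f[k] for k in f if k!='frame'})
o=telemetry.get_obs();print(o['clock'],o['tcp_pos'],o['joints'],o['contact_force'],o['grip_width'])
plan([.45,-.27,.36],toolR(0))
E
```

```text
{'vertical_fov': 67.8404777543807, 'cx': 320.2079110780997, 'cy': 241.94453594462908, 'origin': array([ 0.3788, -0.259 ,  0.4775]), 'attitude': array([-0.2421, -0.2127,  1.4349])}
2.775 [ 0.4532 -0.2672  0.3606] [-0.1611  0.15    0.6582  1.8057 -0.0976  1.2199  1.9748] [-0.6191  0.1309  0.715 ] -0.00023826510162491062
shift [ 0.0114 -0.0128  0.0023] turn [ 0.0002 -0.0004  0.0007]
```

View pics/w1.png

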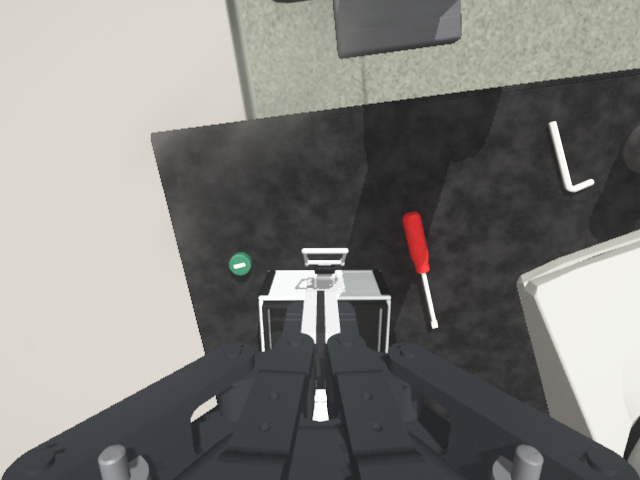

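The wrist view shows the case's front rim from about (260,297) to (391,297), the front face's foot at row 271, and the bail bar from (303,251) to (349,251). The sample is at (240,264).

```bash
python3 - <<'E'
from h import *
f=pickle.load(open('pics/w1.pkl','rb'))
L=onz(f,391,297,.093);Q=onz(f,260,297,.093);print('rim',L,Q,np.linalg.norm(L-Q),(L+Q)/2)
d=L-Q;print('yaw',np.degrees(np.arctan2(-d[0],d[1])))
L=onz(f,378,271,.0);Q=onz(f,273,271,.0);print('foot',L,Q,np.linalg.norm(L-Q),(L+Q)/2)
L=onz(f,349,251,.119);Q=onz(f,303,251,.119);print('bar',L,Q,np.linalg.norm(L-Q),(L+Q)/2, C(-.135,0,.119))
g=cv2.resize(f['frame'][235:315,250:400],None,fx=5,fy=5,interpolation=2);cv2.imwrite('pics/w1c.png',g[:,:,::-1])
E
```

```text
rim [ 0.5726 -0.1992  0.093 ] [ 0.5534 -0.3528  0.093 ] 0.15478166661242584 [ 0.563 -0.276  0.093]
yaw -7.1260049277505315
foot [ 0.5763 -0.2005  0.    ] [ 0.5576 -0.3499  0.    ] 0.15056761721917342 [ 0.567  -0.2752  0.    ]
bar [ 0.5007 -0.2438  0.119 ] [ 0.4946 -0.2921  0.119 ] 0.04867517364220276 [ 0.4976 -0.2679  0.119 ] [ 0.4983 -0.2711  0.119 ]
```

View pics/w1c.png

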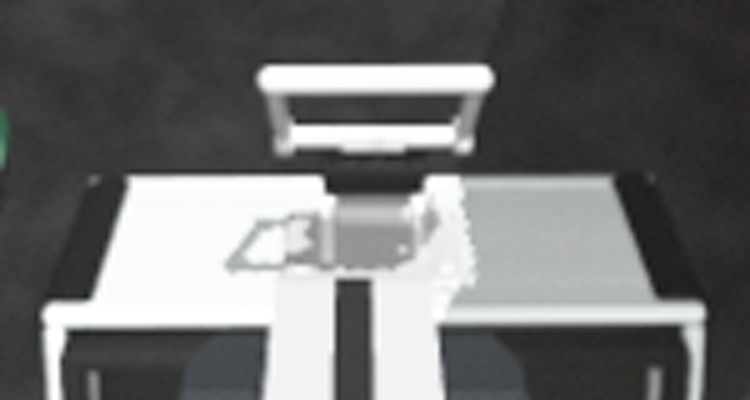

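```bash
sed -i 's/FM=np.array.*/FM=np.array([.563,-.2770])/' h.py; python3 - <<'E'
from h import *
a=plan(C(.022,0,.26),toolR(0))
for t in(.9,.8,.7,.6,.5,.4,.3,.2,.12,.06):
    x=70-(125*np.cos(t)-28*np.sin(t))+11*np.sin(t); z=93+125*np.sin(t)+28*np.cos(t)
    print(t,-(x-22)/250,-(z+25-260)/250)
E
```

```text
shift [-0.8092  0.013   0.4013] turn [ 0.0002 -0.0004  0.0007]
0.9 -0.0033940137665552186 0.10671622873994385
0.8 0.04444580449325715 0.13129080310335609
0.7 0.08992313443316449 0.16022883140529176
0.6 0.13258358160521372 0.19324117443259842
0.5 0.17200089692293075 0.22999798376617672
0.4 0.20778123560129305 0.27013199751735156
0.3 0.23956709232363402 0.3132422098872623
0.2 0.26704087331659127 0.3588978778842503
0.12 0.2857292135898617 0.3969493291399074
0.06 0.29774588495680876 0.4262195362875348
```

apply_moves(
  rows=[
    [[-0.4,0.01,0.0],[0,0,0]],
    [[-0.81,0.013,0.0],[0,0,0]],
    [[-0.81,0.013,0.1],[0,0,0]],
    [[-0.81,0.013,0.25],[0,0,0]],
    [[-0.81,0.013,0.35],[0,0,0]],
    [[-0.81,0.013,0.4],[0,0,0]],
    [[-0.81,0.013,0.4],[0,0,0]],
  ],
)

```text
clock: 3.65
tcp_pos: [0.6541, -0.2883, 0.2608]
orientation: [-0.189, -3.135, -0.002]
contact_force: [0.1, 0.3, -0.0]
grip_width: -0.0004
gripper_force: 0.0
```

apply_moves(
  rows=[
    [[0.0,0,0.04],[0,0,0]],
    [[0.0,0,0.07],[0,0,0]],
    [[0.0,0,0.09],[0,0,0]],
    [[0.0,0,0.107],[0,0,0]],
    [[0.022,0,0.118],[0,0,0]],
    [[0.044,0,0.131],[0,0,0]],
  ],
)

```text
clock: 4.4
tcp_pos: [0.6427, -0.2892, 0.2286]
orientation: [0.192, 3.135, -0.0]
contact_force: [0.2, -0.5, 0.5]
grip_width: 0.0005
gripper_force: 0.5
```

apply_moves(
  rows=[
    [[0.023,0,0.014],[0,0,0]],
    [[0.046,0,0.029],[0,0,0]],
    [[0.067,0,0.045],[0,0,0]],
    [[0.088,0,0.062],[0,0,0]],
  ],
)

```text
clock: 4.9
tcp_pos: [0.6206, -0.2863, 0.2128]
orientation: [0.192, 3.136, 0.0]
contact_force: [1.3, -0.2, 0.9]
grip_width: -0.0002
gripper_force: 0.4
```

apply_moves(
  rows=[
    [[0.02,0,0.018],[0,0,0]],
    [[0.039,0,0.037],[0,0,0]],
    [[0.057,0,0.057],[0,0,0]],
    [[0.075,0,0.077],[0,0,0]],
    [[0.091,0,0.098],[0,0,0]],
    [[0.107,0,0.12],[0,0,0]],
  ],
)

```text
clock: 5.65
tcp_pos: [0.5941, -0.2831, 0.1827]
orientation: [-0.192, -3.136, 0.0]
contact_force: [0.8, 0.5, -0.4]
grip_width: 0.0003
gripper_force: 0.3
```

apply_moves(
  rows=[
    [[0.014,0,0.023],[0,0,0]],
    [[0.027,0,0.046],[0,0,0]],
    [[0.037,0,0.065],[0,0,0]],
    [[0.046,0,0.084],[0,0,0]],
  ],
)

```text
clock: 6.15
tcp_pos: [0.5828, -0.2817, 0.1617]
orientation: [-0.192, -3.136, -0.0]
contact_force: [-0.6, -0.4, 1.4]
grip_width: -0.0
gripper_force: 0.2
```

```bash
python3 - <<'E'
from h import *
from bench import telemetry,grab_frame
ims=[]
for n in('wrist','scene'):
    f=grab_frame(n);pickle.dump(f,open(f'pics/{n}2.pkl','wb'));ims.append(f['frame'])
c=np.hstack([cv2.resize(ims[0],(400,300)),cv2.resize(ims[1][145:250,215:355],(400,300),interpolation=2)])
cv2.imwrite('pics/c2.png',c[:,:,::-1])
o=telemetry.get_obs();print(o['tcp_pos'],o['contact_force'],o['clock'])
E
```

```text
[ 0.5823 -0.2815  0.1614] [-0.4639 -0.1865 -0.2373] 6.25
```

View pics/c2.png

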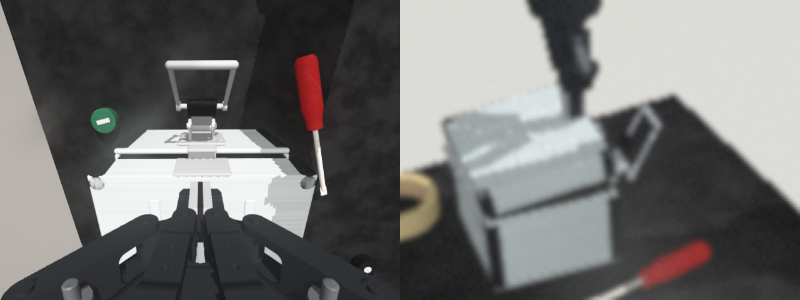

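The lid is nearly shut under the fingers, at wrist pixels (203,168). I'll lower it the last few millimetres by feel.

apply_moves(
  rows=[
    [[0.004,0,0.01],[0,0,0]],
    [[0.008,0,0.018],[0,0,0]],
    [[0.01,0,0.025],[0,0,0]],
    [[0.01,0,0.031],[0,0,0]],
    [[0.01,0,0.035],[0,0,0]],
    [[0.01,0,0.035],[0,0,0]],
  ],
)

```text
clock: 7.0
tcp_pos: [0.5804, -0.2814, 0.1532]
orientation: [-0.192, -3.136, -0.0]
contact_force: [0.6, 0.2, 0.2]
grip_width: -0.0001
gripper_force: 0.0
```

apply_moves(
  rows=[
    [[0.0,0,0.003],[0,0,0]],
    [[0.0,0,0.006],[0,0,0]],
    [[0.0,0,0.008],[0,0,0]],
    [[0.0,0,0.008],[0,0,0]],
  ],
)

```text
clock: 7.5
tcp_pos: [0.5804, -0.2814, 0.1515]
orientation: [-0.192, -3.136, -0.0]
contact_force: [-0.9, 0.4, 4.2]
grip_width: -0.0001
gripper_force: 1.9
```

apply_moves(
  rows=[
    [[0.0,0,0.002],[0,0,0]],
    [[0.0,0,0.004],[0,0,0]],
    [[0.0,0,0.004],[0,0,0]],
    [[0.0,0,0.004],[0,0,0]],
  ],
)

```text
clock: 8.0
tcp_pos: [0.5803, -0.2814, 0.151]
orientation: [-0.193, -3.136, -0.001]
contact_force: [-4.5, 1.8, 9.2]
grip_width: -0.0001
gripper_force: 4.3
```

```bash
cat >> h.py <<'E'
def rel(p,q,ty=35):  # shares for shift p->q (case x,z mm) with tilt
    s,c=np.sin(np.radians(ty)),np.cos(np.radians(ty)); d=(np.array(q)-p)/250; return np.array([-c*d[0]-s*d[1], s*d[0]-c*d[1]])
E
python3 - <<'E'
from h import *
from bench import telemetry
o=telemetry.get_obs(); p,r=o['tcp_pos'],o['orientation']
for q,t in((C(-.055,0,.20),0),(C(-.2,0,.2),35),(C(-.172,0,.1175),35)):
    print(q,*share(p,r,q,toolR(t))); p,r=q,toolR(t).as_rotvec()
for th in(28,20,12,6,0,-5,-10):
    t=np.radians(th); q=np.array([-105-63*np.sin(t),63+63*np.cos(t)])+[1.6,-7.5]+[-9,-6.3]+[-14.3,20.5]
    print(th,q,rel([-172,117.5],q))
E
```

```text
[ 0.5779 -0.2788  0.2   ] [ 0.0108  0.009  -0.196 ] [ 0.0002 -0.      0.0002]
[ 0.434 -0.261  0.2  ] [ 0.58  0.   -0.  ] [ 0.     -0.1944 -0.    ]
[ 0.4618 -0.2644  0.1175] [ 0.0975 -0.      0.3346] [0. 0. 0.]
28 [-156.2767  125.3257] [-0.0695  0.0104]
20 [-148.2473  128.9006] [-0.104   0.0171]
12 [-139.7984  131.3233] [-0.1372  0.0286]
6 [-133.2853  132.3549] [-0.1609  0.0401]
0 [-126.7  132.7] [-0.1833  0.0541]
-5 [-121.2092  132.4603] [-0.2007  0.0675]
-10 [-115.7602  131.7429] [-0.217   0.0824]
```

apply_moves(
  rows=[
    [[0.01,0.009,-0.1],[0,0,0]],
    [[0.01,0.009,-0.2],[0,0,0]],
    [[0.2,0.009,-0.2],[0,0,0]],
    [[0.4,0.009,-0.2],[0,-0.06,0]],
    [[0.59,0.009,-0.2],[0,-0.12,0]],
    [[0.59,0.009,-0.2],[0,-0.17,0]],
    [[0.59,0.009,-0.2],[0,-0.1944,0]],
    [[0.59,0.009,-0.2],[0,-0.1944,0]],
  ],
)

```text
clock: 9.0
tcp_pos: [0.4352, -0.2602, 0.1923]
orientation: [0.148, 2.611, -0.025]
contact_force: [0.9, -0.6, -0.4]
grip_width: 0.0002
gripper_force: 0.0
```

```bash
python3 - <<'E'
from h import *
from bench import telemetry
o=telemetry.get_obs();print(o['clock'],o['tcp_pos'],o['joints'],o['contact_force'])
plan(C(-.172,0,.1175),toolR(35))
E
```

```text
9.0 [ 0.4352 -0.2602  0.1923] [ 0.5485  0.1424 -0.0002  2.3274 -0.876   0.2927  2.805 ] [ 0.8818 -0.5699 -0.4078]
shift [ 0.0576 -0.0085  0.3126] turn [ 0.0051 -0.0268  0.0015]
```

```bash
python3 - <<'E'
from h import *
plan(C(-.1715,0,.1187),toolR(30))
for th in(28,20,12,6,0,-5,-10):
    t=np.radians(th); q=np.array([-105-63*np.sin(t),63+63*np.cos(t)])+[-21.1,8.55]
    print(th,q,rel([-171.5,118.7],q,30))
E
```

```text
shift [ 0.0535 -0.0085  0.3094] turn [0.0051 0.001  0.0018]
28 [-155.6767  127.1757] [-0.0718  0.0023]
20 [-147.6473  130.7506] [-0.1067  0.006 ]
12 [-139.1984  133.1733] [-0.1408  0.0145]
6 [-132.6853  134.2049] [-0.1655  0.0239]
0 [-126.1   134.55] [-0.189   0.0359]
-5 [-120.6092  134.3103] [-0.2075  0.0477]
-10 [-115.1602  133.5929] [-0.225   0.0611]
```

apply_moves(
  rows=[
    [[0.05,-0.008,0.15],[0,0,0]],
    [[0.053,-0.008,0.31],[0,0,0]],
    [[0.053,-0.008,0.31],[0,0,0]],
    [[0.053,-0.008,0.31],[0,0,0]],
  ],
)

```text
clock: 9.5
tcp_pos: [0.4648, -0.2691, 0.1327]
orientation: [0.148, 2.632, -0.009]
contact_force: [0.6, -0.0, -0.5]
grip_width: 0.0004
gripper_force: 0.0
```

```bash
python3 - <<'E'
from h import *
from bench import telemetry
o=telemetry.get_obs();print(o['clock'],o['tcp_pos'],o['joints'],o['contact_force'])
plan(C(-.1715,0,.1187),toolR(30))
E
```

```text
9.5 [ 0.4648 -0.2691  0.1327] [ 0.7371  0.3189 -0.2364  2.2825 -1.0103  0.1694  2.9584] [ 0.5767 -0.0175 -0.4946]
shift [0.0378 0.0162 0.0436] turn [ 0.0084 -0.0059  0.0014]
```

```bash
python3 - <<'E'
from h import *
plan(C(-.168,0,.122),toolR(15))
for th in(28,20,12,6,0,-5,-10):
    t=np.radians(th); q=np.array([-105-63*np.sin(t),63+63*np.cos(t)])+[-17.7,11.9]
    print(th,q,rel([-168,122],q,15))
E
```

```text
shift [0.0191 0.0162 0.0388] turn [0.0081 0.0774 0.0025]
28 [-152.2767  130.5257] [-0.0696 -0.0167]
20 [-144.2473  134.1006] [-0.1043 -0.0222]
12 [-135.7984  136.5233] [-0.1395 -0.0228]
6 [-129.2853  137.5549] [-0.1657 -0.02  ]
0 [-122.7  137.9] [-0.1915 -0.0145]
-5 [-117.2092  137.6603] [-0.2125 -0.0079]
-10 [-111.7602  136.9429] [-0.2328  0.0005]
```

apply_moves(
  rows=[
    [[0.019,0.016,-0.02],[0.008,0.04,0.002]],
    [[0.019,0.016,0.03],[0.008,0.077,0.002]],
    [[0.019,0.016,0.039],[0.008,0.077,0.002]],
    [[0.019,0.016,0.039],[0.008,0.077,0.002]],
  ],
)

```text
clock: 10.0
tcp_pos: [0.4688, -0.2628, 0.1233]
orientation: [0.165, 2.871, -0.024]
contact_force: [0.5, -0.6, 0.8]
grip_width: 0.0003
gripper_force: 0.0
```

```bash
python3 - <<'E'
from h import *
from bench import telemetry
o=telemetry.get_obs();print(o['clock'],o['tcp_pos'],o['joints'],o['contact_force'])
plan(C(-.168,0,.122),toolR(15))
E
```

```text
10.0 [ 0.4688 -0.2628  0.1233] [ 0.1505  0.3598  0.3489  2.1872 -0.5438  0.4141  2.3978] [ 0.4705 -0.5649  0.7589]
shift [ 0.0122 -0.0097  0.0021] turn [0.0004 0.0015 0.0026]
```

apply_moves(
  rows=[
    [[-0.02,-0.01,-0.005],[0,0,0]],
    [[-0.04,-0.01,-0.012],[0,0,0]],
    [[-0.058,-0.01,-0.014],[0,0,0]],
    [[-0.075,-0.01,-0.017],[0,0,0]],
    [[-0.092,-0.01,-0.02],[0,0,0]],
    [[-0.11,-0.01,-0.02],[0,0,0]],
    [[-0.128,-0.01,-0.02],[0,0,0]],
    [[-0.14,-0.01,-0.019],[0,0,0]],
  ],
)

```text
clock: 11.0
tcp_pos: [0.4985, -0.2713, 0.1355]
orientation: [0.175, 2.874, -0.022]
contact_force: [-0.0, -0.1, -0.0]
grip_width: 0.0
gripper_force: 0.0
```

```bash
python3 - <<'E'
from h import *
from bench import telemetry,grab_frame
o=telemetry.get_obs();print(o['clock'],o['tcp_pos'],o['joints'],o['contact_force'])
plan(C(-.1293,0,.1375),toolR(15))
ims=[]
for n in('wrist','scene'):
    f=grab_frame(n);pickle.dump(f,open(f'pics/{n}3.pkl','wb'));ims.append(f['frame'])
c=np.hstack([cv2.resize(ims[0],(400,300)),cv2.resize(ims[1][145:250,215:355],(400,300),interpolation=2)])
cv2.imwrite('pics/c3.png',c[:,:,::-1])
E
```

```text
11.0 [ 0.4985 -0.2713  0.1355] [ 0.1216  0.3828  0.3774  2.1134 -0.5133  0.4708  2.3427] [-0.0217 -0.1011 -0.0044]
shift [-0.023   0.009  -0.0023] turn [0.0005 0.0004 0.0004]
```

View pics/c3.png

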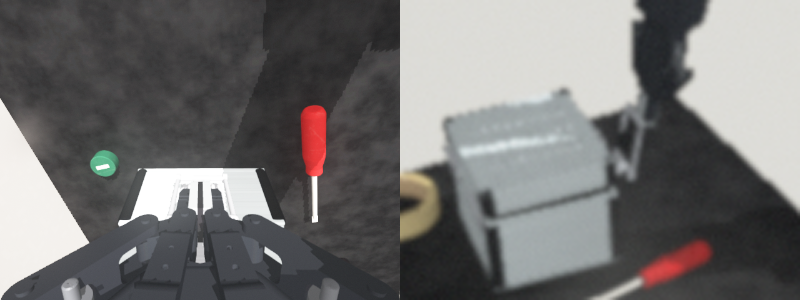

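The scene half shows the bail standing nearly upright against the fingertip at about (640,105), and the lid is down. I'll keep pushing it over.

apply_moves(
  rows=[
    [[-0.02,0.006,-0.002],[0,0,0]],
    [[-0.036,0.009,0.0],[0,0,0]],
    [[-0.05,0.009,0.003],[0,0,0]],
    [[-0.065,0.009,0.006],[0,0,0]],
    [[-0.078,0.009,0.008],[0,0,0]],
    [[-0.09,0.009,0.008],[0,0,0]],
    [[-0.1,0.009,0.008],[0,0,0]],
    [[-0.1,0.009,0.008],[0,0,0]],
  ],
)

```text
clock: 12.1
tcp_pos: [0.5231, -0.2721, 0.1401]
orientation: [0.175, 2.873, -0.022]
contact_force: [0.1, -0.6, -0.3]
grip_width: 0.0
gripper_force: 0.0
```

```bash
python3 - <<'E'
from h import *
from bench import telemetry,grab_frame
o=telemetry.get_obs();print(o['clock'],o['tcp_pos'],o['joints'],o['contact_force'])
d=o['tcp_pos'][:2]-C(-.07,0,0)[:2];print('case xy',R.from_euler('z',-YAW,degrees=True).apply(np.r_[d,0])*1000-[70,0,0])
f=grab_frame('scene');pickle.dump(f,open('pics/s4.pkl','wb'))
cv2.imwrite('pics/s4.png',cv2.resize(f['frame'][165:225,285:365],(800,600),interpolation=2)[:,:,::-1])
E
```

```text
12.1 [ 0.5231 -0.2721  0.1401] [ 0.099   0.407   0.3885  2.0629 -0.5041  0.498   2.3098] [ 0.0764 -0.6205 -0.3024]
case xy [-110.1921   -0.063     0.    ]
```

View pics/s4.png

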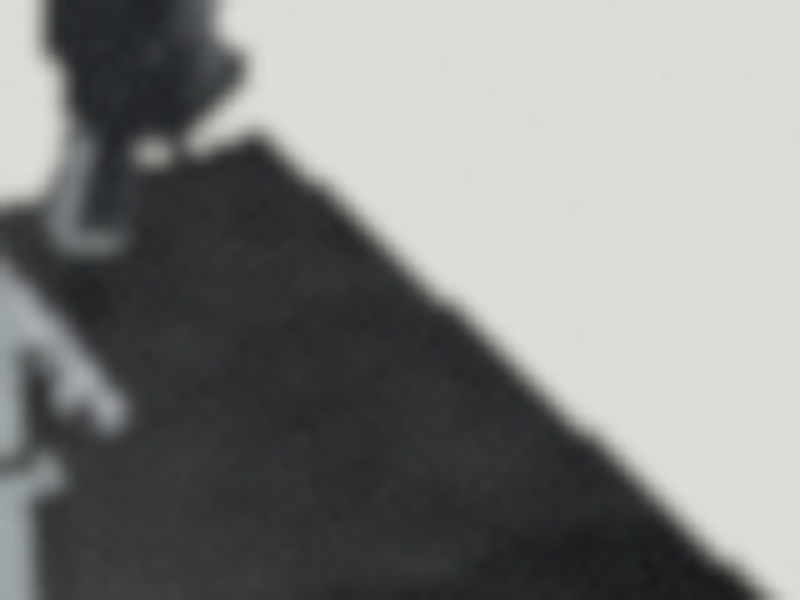

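The crop shows the fingertip at (90,245). The bail now runs from its pins at (115,415) up-left to the lid, so it has fallen over onto the case. Next is the lever.

```bash
cat >> h.py <<'E'
def tcp_of(rc,tilt,corner='r'):  # rc = (x,z) mm of a fingertip corner: 'r' robot side, 'c' case side
    s,c=np.sin(np.radians(tilt)),np.cos(np.radians(tilt)); k=1 if corner=='r' else -1
    return np.array(rc)+k*11*np.array([c,s])-25*np.array([s,-c])
def here():
    from bench import telemetry
    o=telemetry.get_obs(); d=R.from_euler('z',-YAW,degrees=True).apply(o['tcp_pos']-C(0,0,0)*[1,1,0])*1000
    t=np.degrees(np.arccos(np.clip(-R.from_rotvec(o['orientation']).as_matrix()[2,2],-1,1)))
    p=d[[0,2]];s,c=np.sin(np.radians(t)),np.cos(np.radians(t));tip=p+25*np.array([s,-c])
    print('t',o['clock'],'case tcp',d,'tilt',t,'rc',tip-11*np.array([c,s]),'cc',tip+11*np.array([c,s]),'F',o['contact_force'],'j',o['joints'])
def to(rc,tilt,corner='r'):
    q=tcp_of(rc,tilt,corner); return plan(C(q[0]/1000,0,q[1]/1000),toolR(tilt))
E
python3 - <<'E'
from h import *
here(); to((-102,112),27)
E
```

```text
t 12.15 case tcp [-110.421    -0.0613  139.9976] tilt 15.069152075744096 rc [-114.5431  112.9974] cc [-93.2996 118.7171] F [ 0.3607 -0.5891  0.4797] j [ 0.0991  0.4069  0.3886  2.0632 -0.5041  0.498   2.3099]
shift [-0.0258  0.0002  0.01  ] turn [ 0.0005 -0.0663  0.0003]
```

apply_moves(
  rows=[
    [[-0.026,0,-0.01],[0,-0.03,0]],
    [[-0.026,0,0.01],[0,-0.066,0]],
    [[-0.026,0,0.01],[0,-0.066,0]],
  ],
)

```text
clock: 12.52
tcp_pos: [0.5267, -0.2739, 0.1382]
orientation: [0.171, 2.669, -0.034]
contact_force: [0.0, 0.8, 0.7]
grip_width: -0.0003
gripper_force: 0.0
```

```bash
python3 - <<'E'
from h import *
here(); to((-102,98),27)
E
```

```text
t 12.525 case tcp [-106.4487   -1.3636  138.206 ] tilt 26.794080860110082 rc [-104.9981  110.9315] cc [-85.3601 120.8488] F [0.021  0.7979 0.6759] j [ 0.3935  0.3623  0.0665  2.1675 -0.8072  0.238   2.6473]
shift [0.013  0.0053 0.0514] turn [ 0.0008 -0.0011 -0.0016]
```

apply_moves(
  rows=[
    [[-0.01,0.005,0.008],[0,0,0]],
    [[0,0.005,0.02],[0,0,0]],
    [[0.006,0.005,0.034],[0,0,0]],
    [[0.01,0.005,0.044],[0,0,0]],
    [[0.013,0.005,0.051],[0,0,0]],
    [[0.013,0.005,0.051],[0,0,0]],
  ],
)

```text
clock: 13.28
tcp_pos: [0.5327, -0.2719, 0.1262]
orientation: [0.163, 2.667, -0.037]
contact_force: [-0.1, -0.3, -0.5]
grip_width: 0.0
gripper_force: 0.0
```

```bash
python3 - <<'E'
from h import *
here(); to((-108,98),27)
E
```

```text
t 13.275 case tcp [-100.6642    1.2872  126.2445] tilt 26.932339051366863 rc [-99.1477  98.9737] cc [-79.5338 108.9383] F [-0.057  -0.3494 -0.4813] j [ 0.413   0.389   0.0326  2.1648 -0.85    0.2079  2.6924]
shift [ 0.0335 -0.0051 -0.0126] turn [ 0.0006 -0.0004  0.0002]
```

apply_moves(
  rows=[
    [[0.006,-0.005,-0.001],[0,0,0]],
    [[0.012,-0.005,-0.003],[0,0,0]],
    [[0.018,-0.005,-0.006],[0,0,0]],
    [[0.024,-0.005,-0.009],[0,0,0]],
    [[0.03,-0.005,-0.01],[0,0,0]],
    [[0.036,-0.005,-0.011],[0,0,0]],
    [[0.036,-0.005,-0.011],[0,0,0]],
  ],
)

```text
clock: 14.15
tcp_pos: [0.5236, -0.2723, 0.1251]
orientation: [0.163, 2.666, -0.038]
contact_force: [0.9, 0.1, 1.3]
grip_width: -0.0002
gripper_force: 1.0
```

```bash
python3 - <<'E'
from h import *
here()
E
```

```text
t 14.15 case tcp [-109.6378   -0.1476  125.0501] tilt 26.984465971127072 rc [-108.0966   97.7806] cc [-88.4917 107.7631] F [0.9215 0.0526 1.2548] j [ 0.438   0.3819  0.0133  2.1814 -0.8721  0.1992  2.7253]
```

```bash
cat >> h.py <<'E'
def arc(pts,pz=0):  # (phi deg, s mm, tilt, corner)
    for ph,s,tilt,k in pts:
        a=np.radians(ph); rc=np.array([-86,58+pz])+s*np.array([-np.cos(a),np.sin(a)])+3.5*np.array([np.sin(a),np.cos(a)])
        print(ph,rc,end=' '); to(rc,tilt,k)
E
python3 - <<'E'
from h import *
arc([(55,46,24,'r'),(50,45,21,'r'),(40,44,17,'r'),(30,43,15,'r')])
E
```

```text
55 [-109.5175   97.6885] shift [0.0001 0.0006 0.0002] turn [0.0005 0.0166 0.0003]
50 [-112.2443   94.7218] shift [0.0101 0.0006 0.0085] turn [0.0005 0.0332 0.0003]
40 [-117.4562   88.9638] shift [0.0327 0.0006 0.0236] turn [0.0004 0.0555 0.0003]
30 [-121.4891   82.5311] shift [0.0556 0.0006 0.0414] turn [0.0004 0.0666 0.0003]
```

apply_moves(
  rows=[
    [[0.003,0,0.003],[0,0.016,0]],
    [[0.01,0,0.0085],[0,0.033,0]],
    [[0.018,0,0.013],[0,0.04,0]],
    [[0.025,0,0.018],[0,0.05,0]],
    [[0.033,0,0.0235],[0,0.055,0]],
    [[0.033,0,0.0235],[0,0.055,0]],
  ],
)

```text
clock: 14.9
tcp_pos: [0.5185, -0.2715, 0.1155]
orientation: [0.174, 2.839, -0.024]
contact_force: [1.6, -0.4, 1.9]
grip_width: -0.0001
gripper_force: 1.0
```

```bash
python3 - <<'E'
from h import *
from bench import grab_frame
here();arc([(30,43,15,'r'),(20,42,15,'r'),(10,41,15,'r'),(0,40,15,'r')])
f=grab_frame('scene');pickle.dump(f,open('pics/s5.pkl','wb'))
cv2.imwrite('pics/s5.png',cv2.resize(f['frame'][165:225,275:355],(800,600),interpolation=2)[:,:,::-1])
E
```

```text
t 14.9 case tcp [-114.8021   -0.0474  115.507 ] tilt 17.041046915177084 rc [-117.9928   88.381 ] cc [-96.9587  94.8283] F [ 1.5869 -0.3767  1.8924] j [ 0.1352  0.4331  0.3532  2.107  -0.6323  0.4098  2.4431]
30 [-121.4891   82.5311] shift [0.0167 0.0002 0.0199] turn [0.0005 0.0113 0.0004]
20 [-124.27     75.6538] shift [0.0354 0.0002 0.0429] turn [0.0005 0.0113 0.0004]
10 [-125.7693   68.5664] shift [0.0494 0.0001 0.0683] turn [0.0005 0.0113 0.0004]
0 [-126.    61.5] shift [0.0586 0.0001 0.095 ] turn [0.0005 0.0113 0.0004]
```

View pics/s5.png

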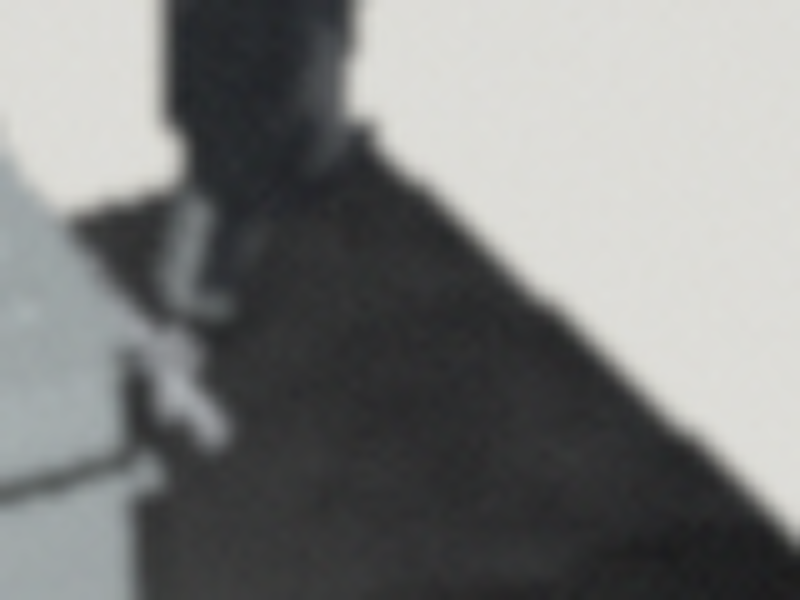

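The crop shows the fingertip at (205,300) on the lever and the bail leg at (220,430)–(150,340). The 2.5 N reading matches the lever's expected resistance, so I'll continue along the arc.

apply_moves(
  rows=[
    [[0.008,0,0.01],[0,0.005,0]],
    [[0.0167,0,0.02],[0,0.011,0]],
    [[0.026,0,0.031],[0,0.011,0]],
    [[0.0354,0,0.043],[0,0.011,0]],
    [[0.0354,0,0.043],[0,0.011,0]],
  ],
)

```text
clock: 15.58
tcp_pos: [0.513, -0.2707, 0.1024]
orientation: [0.176, 2.874, -0.021]
contact_force: [0.2, 0.0, -0.3]
grip_width: -0.0
gripper_force: 0.0
```

```bash
python3 - <<'E'
from h import *
here();arc([(10,41,15,'r'),(0,40,15,'r'),(-8,40,15,'r')])
E
```

```text
t 15.575 case tcp [-120.4263    0.1261  102.3785] tilt 15.01408869569932 rc [-124.5744   75.3823] cc [-103.3254   81.0815] F [ 0.2239  0.0079 -0.3127] j [ 0.1243  0.4593  0.3655  2.1032 -0.6186  0.4228  2.4283]
10 [-125.7693   68.5664] shift [ 0.0117 -0.0005  0.0251] turn [0.0006 0.0001 0.0003]
0 [-126.    61.5] shift [ 0.0199 -0.0006  0.0522] turn [0.0006 0.0001 0.0003]
-8 [-126.0978   55.899 ] shift [ 0.0261 -0.0006  0.0737] turn [0.0006 0.0001 0.0003]
```

apply_moves(
  rows=[
    [[0.006,0,0.012],[0,0,0]],
    [[0.0117,0,0.025],[0,0,0]],
    [[0.0117,0,0.025],[0,0,0]],
  ],
)

```text
clock: 15.95
tcp_pos: [0.5117, -0.2705, 0.0959]
orientation: [0.176, 2.874, -0.021]
contact_force: [-1.8, -0.3, 3.3]
grip_width: 0.0
gripper_force: 1.6
```

apply_moves(
  rows=[
    [[0.004,0,0.014],[0,0,0]],
    [[0.008,0,0.027],[0,0,0]],
    [[0.008,0,0.027],[0,0,0]],
  ],
)

```text
clock: 16.32
tcp_pos: [0.511, -0.2706, 0.0887]
orientation: [0.176, 2.875, -0.02]
contact_force: [-3.3, 0.4, 5.2]
grip_width: -0.0003
gripper_force: 2.4
```

```bash
python3 - <<'E'
from h import *
here();arc([(0,40,15,'r'),(-8,44,15,'r'),(-15,48,15,'r'),(-22,30,15,'c'),(-28,34,15,'c'),(-35,37,15,'c')])
E
```

```text
t 16.325 case tcp [-122.3502   -0.0168   88.7163] tilt 14.983246864234498 rc [-126.5128   61.7224] cc [-105.2608   67.4102] F [-3.2968  0.3667  5.1798] j [ 0.1506  0.479   0.335   2.1112 -0.6441  0.3938  2.4559]
0 [-126.    61.5] shift [-0.0017  0.0001  0.0014] turn [ 0.0007 -0.0001  0.0002]
-8 [-130.0589   55.3423] shift [0.0203 0.     0.021 ] turn [ 0.0007 -0.0001  0.0002]
-15 [-133.2703   48.9574] shift [ 0.0393 -0.      0.0423] turn [ 0.0007 -0.0001  0.0002]
-22 [-115.1266   50.0069] shift [ 0.0561 -0.      0.0571] turn [ 0.0007 -0.0001  0.0002]
-28 [-117.6634   45.1283] shift [ 0.071  -0.0001  0.0733] turn [ 0.0007 -0.0001  0.0002]
-35 [-118.3161   39.6447] shift [ 0.0792 -0.0001  0.0938] turn [ 0.0007 -0.0001  0.0002]
```

apply_moves(
  rows=[
    [[0.008,0,0.008],[0,0,0]],
    [[0.016,0,0.016],[0,0,0]],
    [[0.024,0,0.025],[0,0,0]],
    [[0.032,0,0.034],[0,0,0]],
    [[0.032,0,0.034],[0,0,0]],
  ],
)

```text
clock: 16.95
tcp_pos: [0.509, -0.2705, 0.0801]
orientation: [0.175, 2.869, -0.024]
contact_force: [2.9, -0.1, 5.6]
grip_width: 0.0001
gripper_force: 2.4
```

```bash
python3 - <<'E'
from h import *
here()
E
```

```text
t 16.95 case tcp [-124.4135   -0.2289   80.0567] tilt 15.320950112854758 rc [-128.4169   53.0387] cc [-107.1988   58.8516] F [ 2.863  -0.1299  5.6048] j [ 0.175   0.4885  0.3061  2.1215 -0.6655  0.3644  2.482 ]
```

apply_moves(
  rows=[
    [[0.006,0,0.008],[0,0,0]],
    [[0.012,0,0.016],[0,0,0]],
    [[0.018,0,0.024],[0,0,0]],
    [[0.024,0,0.031],[0,0,0]],
    [[0.024,0,0.031],[0,0,0]],
  ],
)

```text
clock: 17.58
tcp_pos: [0.5038, -0.2699, 0.0703]
orientation: [0.176, 2.872, -0.023]
contact_force: [1.4, -0.8, 2.3]
grip_width: 0.0002
gripper_force: 1.4
```

```bash
python3 - <<'E'
from h import *
here()
E
```

```text
t 17.575 case tcp [-129.6534   -0.2888   70.2576] tilt 15.171502983577279 rc [-133.7273   43.2502] cc [-112.4941   49.0078] F [ 1.4127 -0.7744  2.3423] j [ 0.1975  0.4995  0.2815  2.1329 -0.6824  0.3419  2.5036]
```

apply_moves(
  rows=[
    [[0.006,0,0.007],[0,0,0]],
    [[0.012,0,0.014],[0,0,0]],
    [[0.015,0,0.018],[0,0,0]],
    [[0.017,0,0.021],[0,0,0]],
    [[0.017,0,0.021],[0,0,0]],
  ],
)

```text
clock: 18.2
tcp_pos: [0.4997, -0.2689, 0.0632]
orientation: [0.176, 2.875, -0.021]
contact_force: [0.0, -0.6, 1.4]
grip_width: 0.0001
gripper_force: 0.3
```

```bash
python3 - <<'E'
from h import *
here()
E
```

```text
t 18.2 case tcp [-133.7934    0.2024   63.2293] tilt 15.011498941271844 rc [-137.9427   36.2333] cc [-116.6934   41.9316] F [ 0.0224 -0.568   1.4184] j [ 0.2136  0.5074  0.2632  2.1412 -0.6938  0.3265  2.5187]
```

apply_moves(
  rows=[
    [[0.0,0,0.004],[0,0,0]],
    [[0.0,0,0.008],[0,0,0]],
    [[0.0,0,0.012],[0,0,0]],
    [[0.0,0,0.012],[0,0,0]],
  ],
)

```text
clock: 18.7
tcp_pos: [0.5009, -0.2692, 0.0609]
orientation: [0.176, 2.873, -0.021]
contact_force: [-3.0, 1.7, 6.3]
grip_width: -0.0002
gripper_force: 3.3
```

apply_moves(
  rows=[
    [[0.0,0,0.003],[0,0,0]],
    [[0.0,0,0.006],[0,0,0]],
    [[0.0,0,0.006],[0,0,0]],
  ],
)

```text
clock: 19.08
tcp_pos: [0.5012, -0.2693, 0.0603]
orientation: [0.176, 2.873, -0.02]
contact_force: [-6.6, 3.8, 17.3]
grip_width: 0.0001
gripper_force: 9.2
```

```bash
python3 - <<'E'
from h import *
here()
E
```

```text
t 19.075 case tcp [-132.2687    0.031    60.3247] tilt 15.118111767171618 rc [-136.3677   33.3211] cc [-115.1291   39.0589] F [-6.6361  3.7899 17.2531] j [ 0.2215  0.5135  0.2536  2.1393 -0.7006  0.3197  2.5253]
```

apply_moves(
  rows=[
    [[0,0,0.0005],[0,0,0]],
    [[0,0,0.0005],[0,0,0]],
    [[0,0,0.0005],[0,0,0]],
    [[0,0,0.0005],[0,0,0]],
    [[0,0,0.0005],[0,0,0]],
    [[0,0,0.0005],[0,0,0]],
    [[0,0,0.0005],[0,0,0]],
    [[0,0,0.0005],[0,0,0]],
    [[0,0,0.0005],[0,0,0]],
    [[0,0,0.0005],[0,0,0]],
  ],
)

```text
clock: 20.32
tcp_pos: [0.5012, -0.2693, 0.0603]
orientation: [0.176, 2.873, -0.02]
contact_force: [-8.2, 3.4, 18.6]
grip_width: -0.0002
gripper_force: 9.8
```

apply_moves(
  rows=[
    [[0,0,-0.01],[0,0,0]],
    [[0.01,0,-0.04],[0,0,0]],
    [[0.04,0,-0.12],[0,0,0]],
    [[0.08,0,-0.25],[0,0,0]],
    [[0.1,0,-0.45],[0,0,0]],
    [[0.1,0,-0.6],[0,0,0]],
    [[0.1,0,-0.6],[0,0,0]],
  ],
)

```text
clock: 21.2
tcp_pos: [0.4393, -0.2625, 0.2001]
orientation: [0.176, 2.868, -0.023]
contact_force: [0.4, 1.0, -0.7]
grip_width: 0.0002
gripper_force: 0.0
```

```bash
python3 - <<'E'
from h import *
from bench import grab_frame
here()
w=grab_frame('wrist');s=grab_frame('scene')
u,v=map(int,proj(w,C(-.1,0,.07)));print(u,v)
a=cv2.resize(w['frame'][max(v-75,0):v+75,u-75:u+75],(450,450),interpolation=2) if v+75<=480 else cv2.resize(w['frame'],(450,450))
b=cv2.resize(s['frame'][165:235,265:315],(321,450),interpolation=2)
cv2.imwrite('pics/end.png',np.hstack([a,b])[:,:,::-1])
for n,f in(('seat',w),):print([proj(w,C(-.0745,y,.1)) for y in(-.022,.022)],[proj(w,C(-.127,y,.03)) for y in(-.012,.012)],u-75,max(v-75,0))
E
```

```text
t 21.2 case tcp [-194.5526   -0.8184  200.0529] tilt 15.36384354639088 rc [-198.5358  173.0319] cc [-177.322   178.8608] F [ 0.384   0.9525 -0.6684] j [-0.0249  0.1893  0.5607  2.191  -0.3805  0.5721  2.2624]
320 299
[(np.float64(292.8816275080194), np.float64(349.3186409600585)), (np.float64(348.4745209910557), np.float64(349.31528257174296))] [(np.float64(306.9623298417373), np.float64(245.54244453432824)), (np.float64(334.28614803557093), np.float64(245.54310243308265))] 245 224
```

View pics/end.png

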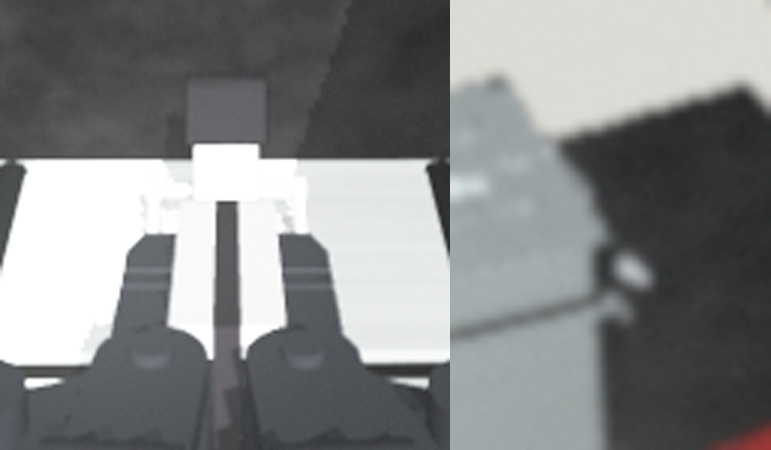

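```bash
python3 - <<'E'
from h import *
s=pickle.load(open('pics/s5.pkl','rb'))
P=lambda x,y,z:[round(float(k),1) for k in ((proj(s,C(x,y,z))[0]-265)*6.42+450,(proj(s,C(x,y,z))[1]-165)*6.43)]
for n,q in dict(seatL=(-.0745,.022,.1),seatR=(-.0745,-.022,.1),pinL=(-.089,.022,.038),high=(-.073,.022,.115),rimL=(-.07,.08,.093),lidtopL=(-.07,.08,.121)).items():print(n,P(*q))
E
```

```text
seatL [590.9, 211.7]
seatR [561.2, 165.9]
pinL [625.5, 311.9]
high [586.2, 185.6]
rimL [623.6, 290.1]
lidtopL [620.8, 239.4]
```

```bash
python3 - <<'E'
from h import *
s=pickle.load(open('pics/s5.pkl','rb'))
P=lambda x,y,z:[round(float(k),1) for k in ((proj(s,C(x,y,z))[0]-265)*6.42+450,(proj(s,C(x,y,z))[1]-165)*6.43)]
for n,q in dict(pin_s5=(-.106,.022,.056),pin_s4=(-.105,.022,.063),pin=(-.089,.022,.038),pin3=(-.089,.022,.035),pivot=(-.086,.012,.058),lev30=(-.111,.01,.041),end=(-.127,.012,.029)).items():print(n,P(*q))
w=(320,299);from bench import grab_frame
f=grab_frame('wrist')
G=lambda x,y,z:[round(float(k),1) for k in ((proj(f,C(x,y,z))[0]-245)*3,(proj(f,C(x,y,z))[1]-224)*3)]
for n,q in dict(pinL=(-.089,.022,.038),pinR=(-.089,-.022,.038),seatL=(-.0745,.022,.1),end=(-.127,0,.029),end10=(-.12,0,.024),pad0=(-.11,0,.041),foot=(-.07,.07,0),rim=(-.07,.07,.093),end_up=(-.133,0,.04)).items():print(n,G(*q))
E
```

```text
pin_s5 [656.6, 273.9]
pin_s4 [654.1, 262.4]
pin [625.5, 311.9]
pin3 [625.7, 316.9]
pivot [610.9, 268.8]
lev30 [658.9, 284.1]
end [691.3, 299.0]
pinL [295.0, 193.5]
pinR [150.1, 193.5]
seatL [306.2, 388.5]
end [222.6, 72.5]
end10 [222.6, 82.9]
pad0 [222.5, 144.0]
foot [426.6, 165.5]
rim [481.8, 379.3]
end_up [222.5, 76.0]
```

```bash
python3 - <<'E'
from h import *
from bench import grab_frame
a=pickle.load(open('pics/s4.pkl','rb'));b=grab_frame('scene')
g=lambda f:cv2.cvtColor(f['frame'],cv2.COLOR_RGB2GRAY).astype(np.float32)
A,B=g(a),g(b)
for n,(r0,r1,c0,c1) in dict(lidedge=(178,208,240,284),body=(208,236,240,292)).items():
    w=cv2.createHanningWindow((c1-c0,r1-r0),cv2.CV_32F);print(n,cv2.phaseCorrelate(A[r0:r1,c0:c1],B[r0:r1,c0:c1],w))
print('expected lid', np.subtract(proj(b,C(-.07,.08,.121)),proj(b,C(-.07,.08,.127))))
here()
E
```

```text
lidedge ((1.3631477297165873, -1.5619952730787716), 0.09135322358873155)
body ((0.14303281401854662, 0.18170417791725235), 1.0152992277969548)
expected lid [0.0948 1.7181]
t 21.4 case tcp [-195.6516    0.2839  196.3911] tilt 14.962412289047665 rc [-199.824   169.3987] cc [-178.5699  175.0787] F [-0.3554 -0.6014 -0.0337] j [-0.0222  0.1958  0.5564  2.1928 -0.3822  0.5712  2.2634]
```

```bash
python3 - <<'E'
from h import *
from bench import grab_frame
a=pickle.load(open('pics/s4.pkl','rb'));b=grab_frame('scene')
g=lambda f:cv2.cvtColor(f['frame'],cv2.COLOR_RGB2GRAY).astype(int)
A,B=g(a),g(b)
for c in(272,278,284):
    print(c,'before',A[190:222,c]);print('   after',B[190:222,c])
E
```

```text
272 before [163 161 166 172 165 165 166 168 166 162 162 163 162 163 164 168 172 172
 171 172 169 169 160 143 111 102 131 156 166 168 168 167]
   after [168 166 166 168 170 165 164 167 167 165 163 160 162 163 162 163 165 169
 170 171 172 168 168 159 138 118 131 155 165 167 166 167]
278 before [171 168 162 159 160 166 167 164 161 160 161 162 164 166 169 170 170 170
 170 169 165 155 126  99 117 149 161 165 165 165 165 165]
   after [168 165 161 161 162 161 161 163 162 161 160 160 161 163 166 170 171 170
 171 169 168 161 147 123 125 150 161 165 165 165 166 164]
284 before [110 128 147 153 158 162 162 160 160 162 161 162 163 166 166 167 168 168
 165 158 137 104 108 139 159 164 164 164 164 164 165 163]
   after [ 78 100 122 136 147 156 159 161 160 162 161 161 161 163 167 167 169 168
 166 164 156 138 112 130 153 163 164 164 164 163 163 162]
```

```bash
python3 -c "
from bench import job
print(job.hand_in())"
```

```text
the job is handed in; nothing more can be done
None
```

The case is shut and handed in: the lid is pulled down and the lever is home, seated with a 19–21 N push held for over a second. I inferred that the bail is in the keeper from the force pattern and the lid dropping a few millimetres, since the camera couldn't see it directly.

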